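# Index the decorating wheel and lock it

## Task

Turn the decorating wheel anticlockwise (seen from above) by pushing its yellow peg round, gently, until it comes up against the stop of the next index position and clicks in; feel for the stop and never lean on it with more than about 15 N. Then press the blue knob on the grey housing fully down to lock the wheel. Keep the bowl standing where it is on the wheel, and leave the jar, the pencil and the scraper alone.

Things in the scene. Friction and masses are not known exactly. Their poses are not given: they have to be found in the camera images.
- base: Fixed base of the decorating wheel: grey round foot under the wheel, and a grey detent housing 150 mm wide (along x), 50 mm deep, 60 mm high centred 164 mm from the axis on the base's +y side. Origin on the wheel's axis at table level, z up; yaw varies.
- hub (a point): Centre of the wheel's wooden top, on its vertical axis, on the upper surface (70 mm above the table). The top is a pale wooden disc 270 mm across and 20 mm thick with blue marks at its rim. The point turns with the wheel.
- peg (a point): Centre of the top end of the upright yellow peg fixed on the wheel: 14 mm diameter, 45 mm tall above the wood (a 20 mm wide, 3 mm high collar at its foot), 110 mm from the axis; top end 115 mm above the table.
- wheel (a joint): Angle of the wheel, rad, growing anticlockwise seen from above; at 0 the peg lies towards the base's -y side, opposite the housing. It starts free between positions, at -0.78 to -0.45, and drags with about 5 N at the peg. The detent is set out of sight, so the next index position lies anywhere from -0.28 to 0.28: only contact tells where. Short of it the plunger is not in.
- stop (a joint): How far the hidden sprung stop is pushed over, rad: 0 unloaded, about 0.015 with 15 N on the peg, overloaded past 0.018. Arriving, a sprung plunger drops 8 mm into the wheel's notch (the drag at the peg falls away for about 3 mm), then the stop is met and the force rises steeply, about 9 N per mm at the peg. The wheel then has about 3 mm of play and cannot turn back.
- lock (a joint): Travel of the lock knob, m: 0 up, 0.012 fully down. Takes about 5 N to move and stays where it is left. It goes fully down only when the plunger is in its notch; otherwise it is blocked after about 3 mm.
- lock_top (a point): Centre of the top face of the round blue lock knob, 28 mm diameter, on the housing, 162 mm from the wheel's axis on the base's +y side; 85 mm above the table when up. Pressed straight down.
- bowl: Loose terracotta bowl, 84 mm across, 50 mm tall, standing near the centre of the wheel. Origin at the centre of its underside.
- glaze_jar: Loose blue jar with a white cap, 60 mm across, 75 mm tall, standing on the table. Origin at the centre of its underside.
- pencil: Loose yellow pencil 174 mm long, 8 mm thick, lying on the table along its x axis. Origin at the middle of its underside.
- scraper: Loose scraper with a 20 mm thick wooden handle and a steel blade, 158 mm long, lying on the table along its x axis, blade to +x. Origin under the joint of handle and blade.
There are look-alikes about, which are no part of the job. What is shaped like the bowl but pink is not meant.

How it is judged:
By the outcome, as a careful person would: the job done as asked, in the order asked, and still so for the second after the job is handed in, with the robot touching nothing.
It also fails if it takes over 64 s, if anything falls off the work surface, if the arm or the gripper's body presses on something with over 40 N, if the wrist force passes 120 N, or if a joint passes its speed limit or range.

## Robot

A 7-joint arm with a two-finger parallel gripper is mounted at the origin on the work surface. World frame = base frame: x ahead of the robot, y to its left, z up, the work surface at z = 0. Lengths are in mm, angles in rad, forces in N, time in s.
With the tool pointing down it reaches from about 400 to 900 mm from the base axis. Payload 5.6 kg.
Tool frame: the origin (TCP) lies on the centre line of the jaws, within the pads' length; the fingertips stand 11 mm ahead of it and the grasp point (between the pads) lies 8 mm behind it; z points along the fingers, x is the direction in which the jaws open and shut, and the axes are right-handed (so a half turn about z gives the same grasp; the last joint's range is limited). The gripper opens to 92 mm and grips with 3 to 60 N. Pads are 20 mm wide; open, the fingers measure 128 mm over their backs; the gripper's body (75 mm by 189 mm) begins 69 mm behind the grasp point.
Start: joints at [1.114, 0.468, -0.012, 1.603, 0.006, 1.071, -0.056], TCP at [261.32, -595.164, 225.592] pointing down, gripper open.
Joint ranges: [-2.53, 2.53], [-0.31, 2.02], [-1.57, 1.55], [0.28, 2.44], [-1.29, 4.43], [0.15, 1.84], [-2.92, 2.92]. Speed limits (rad/s): [2.57, 2.57, 3.14, 3.14, 3.14, 3.14, 3.14].

## Interface

Orientations are given as a unit quaternion [x, y, z, w].
In Python, from rig import env, solver, sensors, cams gives the robot as it stands. Calls block until the motion is done:
- env.move_pose(position, orientation): joint-space move of the TCP to a pose.
- env.move_linear(position, orientation=None, rate=150): straight line of the TCP; orientation=None keeps the orientation; rate is the mean speed in mm/s.
- env.goto_joints(angles): joint-space move.
- env.set_gripper(opening): finger opening in mm; the grip force is fixed at half the most; returns when the fingers have stopped.
- env.hold(seconds).
- solver.solve_ik(position, orientation): joint angles nearest the present ones, or None.
- sensors.observe(): the state.
- cams.snapshot(name): name is "scene" or "top"; returns a dict with "img" (420x560x3 uint8, blue, green, red), "mtx" (3x3 intrinsics, pixels), "position" and "rotation" of the camera in the world. Camera axes: x right, y up, looking along -z (the intrinsics and any distortion apply to the point x, -y, -z); pixel columns grow to the right and rows downward; lengths in mm; the calibration is good to about 2 mm. A picture is of the moment at which its call begins. There is no depth.
A pose or a line that the arm cannot do raises env.MotionError and nothing moves.
- env.hand_in(): hands the job in, once; it reports no verdict.
The state is a dict: "t": time; "qpos": joint angles; "dq": joint speeds; "joint_efforts": joint torques, N m; "eef_pos": TCP position; "ee_rot": TCP orientation; "force": force on the tool from outside, world axes, zero at the start; "moment": the same for the moment, N m; "opening": finger opening in mm.
Only numpy, scipy, OpenCV 4.12 (cv2) and the standard library are available. Lean on these libraries where they do the work, as an engineer would, in place of code of your own. Each camera call takes 0.05 s, during which the arm holds its last target. There are 200 camera calls.

## Working session

There is one attempt and no reset: what is moved stays moved. The work goes in short steps, each a Python script; the robot and the scene stay as the last script left them, time stands still between calls to the robot, and variables do not carry over. Pictures are saved under pics/ and viewed, about 8 in all and at most 12, crops included, and the job is handed in when it is done.

```bash
ls; mkdir -p pics
cat > h.py <<'E'
import numpy as np, cv2
from rig import env, solver, sensors, cams
def snap(name,f):
    s=cams.snapshot(name); cv2.imwrite(f,s["img"])
    np.savez(f+".npz",**{k:np.array(v) for k,v in s.items()})
    return s
def pix2w(f,uv,z):
    s=np.load(f+".npz"); 
    R=s["rotation"]; d=np.linalg.inv(s["mtx"])@np.array([uv[0],uv[1],1.])
    d=R@np.array([d[0],-d[1],-d[2]]); p=s["position"]
    return p+d*(z-p[2])/d[2]
E
python3 - <<'E'
from h import *
for n in("scene","top"):
    s=snap(n,f"pics/{n}0.png"); print({k:(np.round(v,3).tolist() if k!="img" else 0) for k,v in s.items()})
o=sensors.observe();print({k:np.round(v,3).tolist() for k,v in o.items()})
E
```

```text
pics
{'img': 0, 'mtx': [[425.147, 0.0, 275.635], [0.0, 425.147, 214.997], [0.0, 0.0, 1.0]], 'position': [1281.545, -293.073, 1043.655], 'rotation': [0.274, 0.17, 0.516, 0.793]}
{'img': 0, 'mtx': [[441.217, 0.0, 283.059], [0.0, 441.217, 212.073], [0.0, 0.0, 1.0]], 'position': [548.189, 18.361, 1110.743], 'rotation': [-0.025, 0.013, 0.71, -0.704]}
{'t': 0.1, 'qpos': [1.114, 0.468, -0.012, 1.603, 0.006, 1.071, -0.056], 'dq': [-0.001, -0.001, -0.0, -0.003, 0.0, -0.001, -0.001], 'joint_efforts': [0.0, -52.165, -0.013, -24.437, -0.057, 0.014, 0.0], 'eef_pos': [261.119, -594.722, 224.744], 'ee_rot': [0.837, -0.547, -0.001, -0.0], 'force': [-0.109, 0.422, 0.351], 'moment': [-0.017, 0.006, 0.011], 'opening': 91.81}
```

View pics/top0.png

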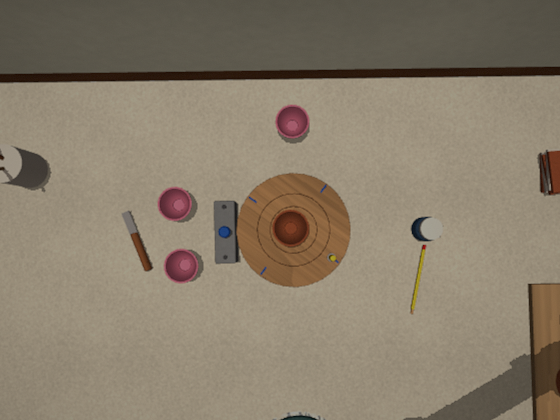

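View pics/scene0.png

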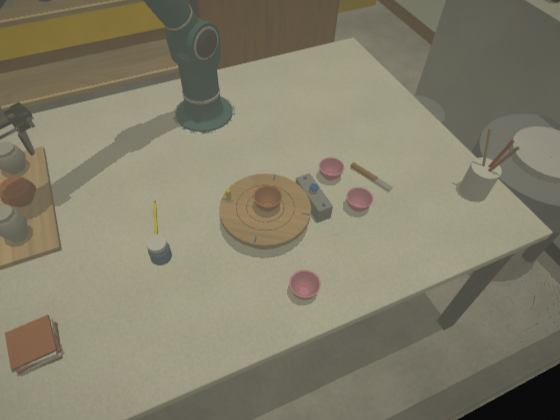

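The top view shows the wheel at about (294,230), the housing to its left with the blue knob at (225,232), the yellow peg at (333,258) and the terracotta bowl at (290,229). The pink bowls at (292,121), (175,204) and (181,266) are look-alikes. The jar (427,229), pencil (418,280) and scraper (137,240) stand clear. I'll enlarge the wheel region.

```bash
sed -i 's/R=s\["rotation"\];/R=Rot.from_quat(s["rotation"]).as_matrix();/; 1a from scipy.spatial.transform import Rotation as Rot' h.py
python3 - <<'E'
from h import *
im=cv2.imread("pics/top0.png")[165:295,200:360]; cv2.imwrite("pics/crop1.png",cv2.resize(im,None,fx=5,fy=4.6,interpolation=cv2.INTER_CUBIC) if 0 else cv2.resize(im,(720,585),interpolation=cv2.INTER_CUBIC))
f="pics/top0.png"
for n,uv,z in[("knob",(225,232),85),("peg",(333,258),115),("hub",(294,230),70),("bowl",(290,229),120)]: print(n,pix2w(f,uv,z).round(1))
for n,uv,z in[("knob",(314,187),85),("peg",(227.5,190),115)]: print("scene",n,pix2w("pics/scene0.png",uv,z).round(1))
E
```

```text
knob [558.1 170.1  85. ]
peg [497.5 -77.2 115. ]
hub [561.6   9.3  70. ]
bowl [563.3  18.7 120. ]
scene knob [561.5 170.9  85. ]
scene peg [494.9 -78.2 115. ]
```

View pics/crop1.png

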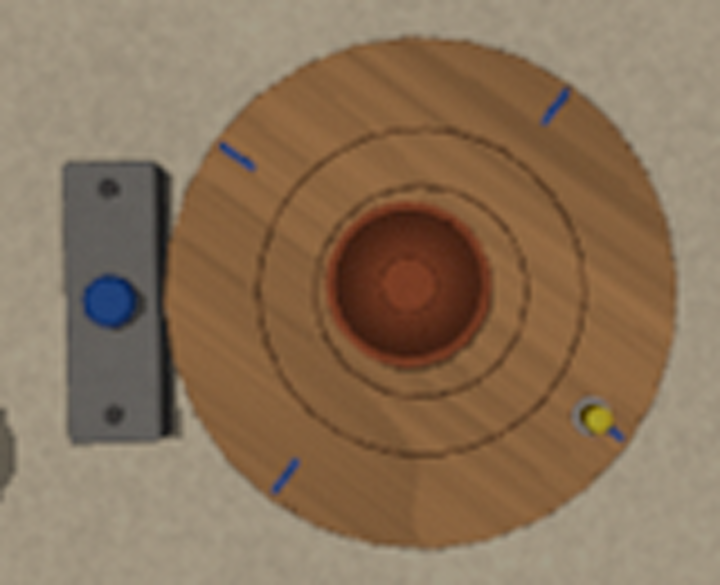

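The crop confirms it. The wheel is centred at crop (422,293), the knob at (110,301), and the peg at (599,419), which is yellow on a grey collar. The only bowl on the wheel is the terracotta one, at (408,285). The distances agree with the description: knob to hub measures 161 mm against 162, and peg to hub 109 mm against 110. The wheel angle is about -0.66. Next I'll move behind the peg with the fingers closed.

```bash
cat >> h.py <<'E'
C=np.array([561.6,9.3]); YAW=0.02; Z=93.
def pose(a,gap=0,z=Z,sgn=-1):
    "tool behind the peg at wheel angle a (gap mm between finger face and peg), tool y = sgn*tangent"
    th=a+YAW-np.pi/2; t=np.array([-np.sin(th),np.cos(th)])
    p=C+109.5*np.array([np.cos(th),np.sin(th)])-t*(17+gap)
    y=np.array([*(sgn*t),0]); zz=np.array([0,0,-1.]); x=np.cross(y,zz)
    return [*p,z],Rot.from_matrix(np.c_[x,y,zz]).as_quat().tolist()
def tang(a):
    th=a+YAW-np.pi/2; return np.array([-np.sin(th),np.cos(th)])
E
python3 - <<'E'
from h import *
for s in(-1,1):
    for a in(-.66,0,.28): 
        q=solver.solve_ik(*pose(a,12 if a<-.5 else 0,sgn=s)); print(s,a,None if q is None else np.round(q,2))
s=-1
env.set_gripper(0)
p,q=pose(-.66,14,z=200,sgn=s); env.move_pose(p,q)
p,q=pose(-.66,14,sgn=s); env.move_linear(p,q)
o=sensors.observe(); print(o["t"],o["eef_pos"],p,o["force"],o["opening"],o["qpos"])
snap("scene","pics/s1.png"); im=snap("top","pics/t1.png")["img"]
a=cv2.resize(cv2.imread("pics/s1.png")[130:270,180:340],(480,420)); b=cv2.resize(im[190:295,260:360],(320,336)); b=cv2.copyMakeBorder(b,0,84,0,0,0); cv2.imwrite("pics/c2.png",np.hstack([a,b]))
E
```

```text
-1 -0.66 [ 0.16  0.38 -0.12  2.11  0.07  0.65 -2.22]
-1 0 [ 0.27  0.5  -0.19  1.92  0.14  0.73 -1.55]
-1 0.28 [ 0.33  0.55 -0.27  1.85  0.2   0.77 -1.33]
1 -0.66 [ 0.59  0.47 -0.64  2.09  0.42  0.71  0.61]
1 0 [ 0.62  0.59 -0.64  1.9   0.48  0.81  1.31]
1 0.28 [ 0.62  0.64 -0.68  1.83  0.52  0.86  1.56]
4.3833 [471.94049543 -60.14112718  93.53416564] [np.float64(471.342130676405), np.float64(-60.01642680609588), 93.0] [0.56229204 0.15331423 0.58886435] 0.42995811145666374 [ 0.23541101  0.38849013 -0.21109214  2.11137032  0.13113099  0.65259679
 -2.27568048]
```

View pics/c2.png

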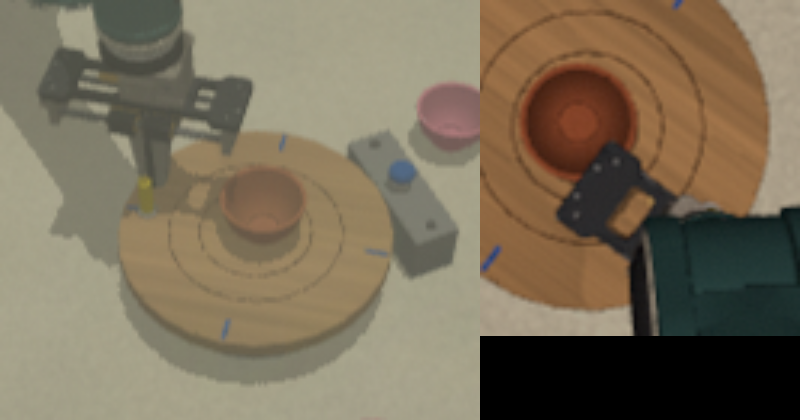

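The closed fingers stand just behind the yellow peg, and the gripper body is above the bowl's level. Next is the coarse push to -0.36, which is short of any possible stop, with force logging.

Run:
```python
from h import *
f0=np.array(sensors.observe()["force"]); np.save("f0.npy",f0)
g=14;a=-.66
for gap in (9,5,2,0):
    env.move_linear(*pose(-.66,gap),rate=40); o=sensors.observe(); F=-(np.array(o["force"])-f0)[:2]@tang(-.66); print(gap,round(o["t"],2),round(F,2))
for a in np.arange(-.62,-.355,.05):
    env.move_linear(*pose(a),rate=40); o=sensors.observe(); f=np.array(o["force"])-f0; print(round(a,3),round(o["t"],2),round(-f[:2]@tang(a),2),f.round(1), (np.array(o["eef_pos"])-pose(a)[0]).round(2))
    if -f[:2]@tang(a)>11: break
env.hold(.3); print((np.array(sensors.observe()["force"])-f0).round(2))
```

```text
9 4.76 -0.47
5 5.01 0.44
2 5.26 -0.46
0 5.51 0.74
-0.62 5.77 4.58 [-3.4  3.2  0.4] [-0.85  0.62 -0.19]
-0.57 6.06 3.38 [-2.2  2.8  0.8] [-0.58  0.39 -0.2 ]
-0.52 6.35 2.63 [-1.8  2.2 -1. ] [-0.32  0.18 -0.18]
-0.47 6.64 3.95 [-2.8  3.3 -1.5] [-0.14  0.06 -0.17]
-0.42 6.93 2.35 [-1.5  2.6 -2.6] [-0.04 -0.02 -0.14]
-0.37 7.22 2.11 [-1.7  1.4 -1.9] [-0.18  0.04 -0.15]
[-2.69  2.8  -3.45]
```

```bash
cat > push.py <<'E'
from h import *
f0=np.load("f0.npy")
def rd(a): 
    o=sensors.observe(); return o["t"],-(np.array(o["force"])-f0)[:2]@tang(a),o
a=-.37; log=[]; step=.0073
while a<.33:
    a+=step; env.move_linear(*pose(a),rate=40); t,F,o=rd(a)
    if F>6:
        env.hold(.08); F1=F; t,F,o=rd(a); print("chk",round(a,4),round(F1,1),round(F,1))
        if F>6: step=.002
    d=(np.array(o["eef_pos"])-pose(a)[0])[:2]@tang(a)
    log.append((round(a,3),round(F,1),round(d,2)))
    if F>9 or (t>40): break
print("t",t,"a",a); print(*log[-60:])
np.save("a.npy",a)
E
python3 push.py
```

```text
chk -0.2605 6.4 4.8
chk 0.0607 6.4 5.9
chk 0.068 7.1 7.5
chk 0.07 8.3 7.8
chk 0.072 8.1 8.6
chk 0.074 9.3 8.6
chk 0.076 9.8 9.5
t 24.1083 a 0.07599999999999961
(-0.334, np.float64(4.0), np.float64(-0.68)) (-0.326, np.float64(5.0), np.float64(-0.72)) (-0.319, np.float64(5.0), np.float64(-0.75)) (-0.312, np.float64(5.1), np.float64(-0.78)) (-0.304, np.float64(4.9), np.float64(-0.8)) (-0.297, np.float64(4.8), np.float64(-0.82)) (-0.29, np.float64(4.7), np.float64(-0.82)) (-0.282, np.float64(4.4), np.float64(-0.84)) (-0.275, np.float64(5.1), np.float64(-0.9)) (-0.268, np.float64(4.2), np.float64(-0.94)) (-0.261, np.float64(4.8), np.float64(-0.88)) (-0.253, np.float64(5.1), np.float64(-0.75)) (-0.246, np.float64(4.6), np.float64(-0.72)) (-0.239, np.float64(5.0), np.float64(-0.78)) (-0.231, np.float64(5.0), np.float64(-0.79)) (-0.224, np.float64(5.2), np.float64(-0.81)) (-0.217, np.float64(5.2), np.float64(-0.82)) (-0.209, np.float64(5.2), np.float64(-0.88)) (-0.202, np.float64(5.6), np.float64(-0.89)) (-0.195, np.float64(4.6), np.float64(-0.89)) (-0.188, np.float64(4.7), np.float64(-0.96)
[... 1031 characters left out ...]
) (-0.012, np.float64(3.4), np.float64(-0.75)) (-0.005, np.float64(1.7), np.float64(0.49)) (0.002, np.float64(-0.9), np.float64(1.36)) (0.01, np.float64(-0.5), np.float64(0.51)) (0.017, np.float64(0.2), np.float64(0.09)) (0.024, np.float64(2.0), np.float64(-0.4)) (0.031, np.float64(2.4), np.float64(-0.26)) (0.039, np.float64(1.5), np.float64(0.0)) (0.046, np.float64(3.6), np.float64(-0.21)) (0.053, np.float64(4.3), np.float64(-0.69)) (0.061, np.float64(5.9), np.float64(-1.19)) (0.068, np.float64(7.5), np.float64(-1.72)) (0.07, np.float64(7.8), np.float64(-1.93)) (0.072, np.float64(8.6), np.float64(-2.13)) (0.074, np.float64(8.6), np.float64(-2.31)) (0.076, np.float64(9.5), np.float64(-2.42))
```

The force signature is clear. Drag held steady at 5 N, dropped to about 0 near a=0.0, then rose steadily to 9.5 N with the tool hardly advancing. That is the click followed by the stop. I'll back off, lift, check the picture and go above the knob.

Run:
```python
from h import *
a=float(np.load("a.npy"))
p,q=pose(a,15); env.move_linear(p,q,rate=80)
p[2]=190; env.move_linear(p,q,rate=200)
env.move_pose([559,170.8,150],q)
s=snap("scene","pics/s2.png"); t=snap("top","pics/t2.png")
env.move_linear([559,170.8,100],q,rate=100); env.hold(.2)
o=sensors.observe(); print(o["t"],o["eef_pos"],o["force"]); np.save("fk.npy",o["force"]); 
s=snap("scene","pics/s3.png")
A=cv2.resize(cv2.imread("pics/s3.png")[120:260,200:360],(480,420)); b=cv2.resize(t["img"][165:295,200:360],(320,260)); b=cv2.copyMakeBorder(b,0,160,0,0,0); cv2.imwrite("pics/c3.png",np.hstack([A,b]))
```

```text
27.1 [559.50079742 170.99041007 100.74442139] [0.77608763 0.36100735 0.98877353]
```

View pics/c3.png

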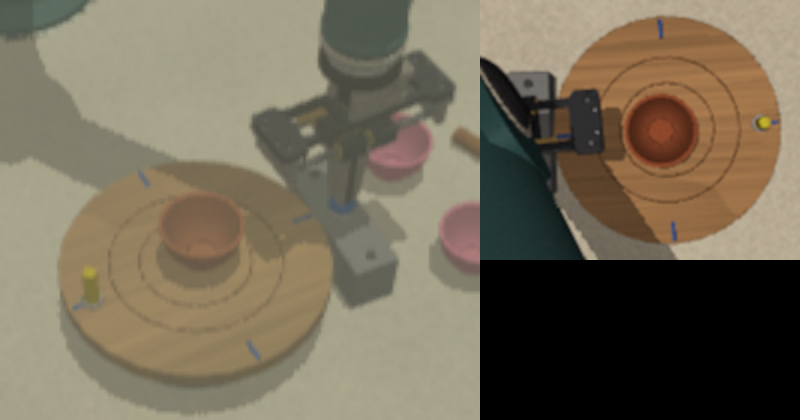

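The wheel is turned, with the peg now near the base's -y side and the bowl still in place. The fingertips stand over the blue knob. Now I'll press down in small steps.

Run:
```python
from h import *
f0=np.load("fk.npy"); log=[]
for z in np.arange(98,78,-1.):
    env.move_linear([559,170.8,z],rate=30); o=sensors.observe(); F=o["force"][2]-f0[2]
    log.append((z,round(o["eef_pos"][2],2),round(F,1)))
    if F>22: break
env.hold(.2); o=sensors.observe(); print(o["t"],o["eef_pos"],(np.array(o["force"])-f0).round(1)); print(*log)
```

```text
31.85 [559.40284047 170.97592429  84.20027245] [-7.1 -2.7 26.5]
(np.float64(98.0), np.float64(97.93), np.float64(-0.7)) (np.float64(97.0), np.float64(96.89), np.float64(-0.6)) (np.float64(96.0), np.float64(96.11), np.float64(0.4)) (np.float64(95.0), np.float64(95.27), np.float64(3.2)) (np.float64(94.0), np.float64(94.09), np.float64(3.6)) (np.float64(93.0), np.float64(92.95), np.float64(2.9)) (np.float64(92.0), np.float64(91.89), np.float64(2.0)) (np.float64(91.0), np.float64(90.93), np.float64(1.9)) (np.float64(90.0), np.float64(89.92), np.float64(0.7)) (np.float64(89.0), np.float64(88.93), np.float64(1.7)) (np.float64(88.0), np.float64(87.97), np.float64(1.8)) (np.float64(87.0), np.float64(86.94), np.float64(1.1)) (np.float64(86.0), np.float64(85.93), np.float64(1.8)) (np.float64(85.0), np.float64(84.94), np.float64(1.1)) (np.float64(84.0), np.float64(84.4), np.float64(4.7)) (np.float64(83.0), np.float64(84.33), np.float64(13.2)) (np.float64(82.0), np.float64(84.29), np.float64(18.9)) (np.float64(81.0), np.float64(84.18), np.float64(25.7))
```

Run:
```python
from h import *
env.move_linear([559,170.8,200],rate=100)
env.move_pose([450,-350,250],sensors.observe()["ee_rot"]); env.hold(.3)
s=snap("scene","pics/s4.png"); t=snap("top","pics/t4.png"); print(sensors.observe()["t"])
A=cv2.resize(s["img"][120:260,200:360],(480,420)); b=cv2.resize(t["img"][80:320,100:460],(320,213)); b=cv2.copyMakeBorder(b,0,207,0,0,0); cv2.imwrite("pics/c4.png",np.hstack([A,b]))
```

```text
35.525
```

View pics/c4.png

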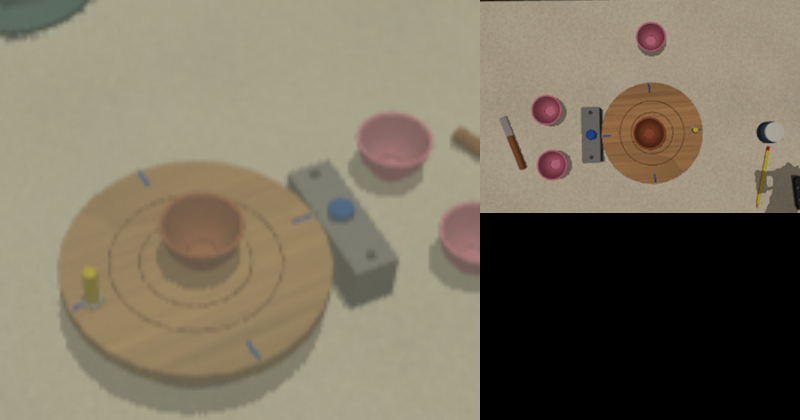

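The knob at (341,209) now sits low on the housing. The bowl stands on the wheel, the jar, pencil and scraper look unmoved, and the arm is clear.

```bash
python3 -c "
from h import *
env.hand_in()"
```

```text
the job is handed in; nothing more can be done
```

I turned the wheel anticlockwise to its stop and locked it, then handed the job in shortly after 35.5 s on the robot's clock, within the 64 s limit.

- **Wheel:** I pushed the yellow peg round with closed fingers, from about -0.66 rad. The drag stayed near 5 N, fell to about 0 N near angle 0 (the click), then rose steeply at the stop. The highest push I read there was 9.8 N. Forces were read between steps of about 0.8 mm, and 0.2 mm at the stop, not continuously.
- **Lock:** The blue knob went down 11.9 mm, from first contact at 96.1 mm tool height to 84.2 mm. It then stopped hard at 26 N, so it is fully down and not blocked at 3 mm.
- **Final picture:** The knob is down, the bowl stands on the wheel, and the jar, pencil and scraper look unmoved. The arm is clear of everything.

No check failed. I judged the bowl and the other objects by eye in the pictures and did not measure their positions.

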